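# Hook the pushed-in crumb tray out of the counter-top oven to its catch

## Task

The crumb tray of the counter-top oven has been pushed in too far for fingers: take the wooden-handled hook from the chopping board, reach it into the slit under the oven door, drop its tip behind the rolled bead at the middle of the tray's front edge and draw the tray out with it until the tray's spring catch drops in and lets it come no further, some four to eight centimetres out. Then lay the hook back down on the board, on its flat underside. Work slowly and gently: do not bend the tray by pressing or pulling hard or knock the oven, do not touch the tray with the gripper, and leave the pepper mill, the spice jar and the egg timer where they stand.

Things in the scene. Friction and masses are not known exactly. Their poses are not given: they have to be found in the camera images.
- oven: Fixed steel counter-top oven with dark glass door, 340 mm wide (y), 235 deep, 210 high. Origin under the middle of its front face, 24 mm below the runners of its crumb tray; +x points into the oven, z up. Screw feet: its height differs by up to 8 mm. Door (10 mm), knobs (19) and handle bar (35 mm) stand proud of the front, all higher than 57 mm above the origin.
- slot (a point): Middle of the slit under the oven's door, in the plane of the front face, at the height of the upper side of the tray's floor (27 mm above the oven's origin). The slit is 224 mm wide; its roof is 22 mm above this point, its lower sill 3 mm below. Axes as the oven's.
- tray: Loose dark crumb tray in the slit, 190 mm deep (x), 220 wide, 0.35 to 0.6 kg, 2 mm of play each side; starts square, front edge 15 to 30 mm inside. Origin: middle of its underside; axes as the oven's. Floor 3 mm thick, side and back walls 9 mm high, at the front edge a low bead. Dragging takes 3 to 6 N, more if pressed down; drawn far off centre it jams. Over 18 N bends it.
- bead (a point): Top of the round rolled bead (5 mm thick, on a thin upstand) along the tray's front edge, at its middle: 92.5 mm in front of the tray's origin and 6 mm above the upper side of the tray's floor. The hook must drop behind it (on its +x side) right down to the floor, or it slips over.
- pick: Hooked pick, 90 g, lying on its flat underside. Origin: on the underside, under the handle's middle. Wooden handle with flat sides, 22 mm wide (y), 32 high, from 60 mm behind to 43 mm in front of the origin, then a brass ferrule to 54 mm; then a straight 5 mm steel wire along +x, 16 mm above the underside. It pitches between the pads if the tip is pressed hard: grip firmly near the ferrule.
- hook (a point): Lowest point of the pick's tip: 162 mm in front of the pick's origin and 6 mm above its underside. The tip, 4.4 mm thick, is the wire's end bent down and slightly back; from this point to the top of the wire the hook is 12.5 mm high.
- board: Fixed beech chopping board, 214 x 301 x 18 mm; origin: middle of its underside, x and y along its short and long side. The pick starts on it.
- pepper: Dark wooden pepper mill, 58 mm diameter, 170 high, origin under its middle; a bystander.
- spice: Spice jar with a yellow-brown cap, 42 mm diameter, 106 high, origin under its middle; a bystander.
- timer: Red and white egg timer, 63 mm wide, 67 high, origin under its middle; a bystander.
- catch (a joint): Hidden spring catch over the tray, in its middle: rides on the tray's floor at 0 (m) and drops 5 mm (reads above 0.0025) into a window in the tray when the bead stands 45 to 80 mm out of the oven; where exactly differs each time and is not shown. The square catch then stops the tray hard: only the growing pull tells. With it the tray has 2 mm of play and can neither come out nor slide back.

How it is judged (in metres and radians):
On the way:
1. drawn by the hook, the tray reaches its catch: the catch has dropped while the pick is on the tray (value of joint catch above 0.0025 m and contact force between pick and tray above 0.3 N), for 0.05 s.
At the end, for the whole second after the job is handed in: The catch has dropped into the tray (more than 2.5 mm), the tray lies at rest on its runners with its front edge (bead) 40 to 85 mm out of the oven's front face; the pick lies at rest on the board, on its underside (within 0.15 rad), with the middle of its handle over the board (value of joint catch above 0.0025 m and x of bead in the frame of oven between -0.085 and -0.04 m and z of tray in the frame of oven between 0.021 and 0.028 m and linear speed of each of tray, pick below 0.01 m/s and x of pick in the frame of board between -0.107 and 0.107 m and y of pick in the frame of board between -0.15 and 0.15 m and contact force between pick and board above 0.3 N and angle between pick's own z axis and vertical below 0.15 rad); the robot touches nothing.
It fails at once if the hook presses or pulls the tray with more than 18 N (it bends) (contact force between pick and tray above 18 N).
It fails at once if the hook, gripper or arm presses the oven with more than 15 N (contact force between any of pick, the fingers, the arm and oven above 15 N).
It fails at once if the gripper or arm touches the tray (contact force between any of the fingers, the arm and tray above 0.5 N).
It fails at once if the tray is drawn more than 90 mm out (x of bead in the frame of oven below -0.09 m).
It fails at once if a bystander is moved by more than 15 mm (distance of any of pepper, spice, timer from where it was at the start of the episode above 0.015 m).
It also fails if it takes over 61 s, if anything falls off the work surface, if the arm or the gripper's body presses on something with over 40 N, if the wrist force passes 120 N, or if a joint passes its speed limit or range.

## Robot

A 6-joint arm with a two-finger parallel gripper is mounted at the origin on a cart in front of the work surface, level with it; the furniture and walls round the work are solid. World frame = base frame: x ahead of the robot, y to its left, z up, the work surface at z = 0. Lengths are in mm, angles in rad, forces in N, time in s.
With the tool pointing down it reaches from about 350 to 775 mm from the base axis. Payload 7.3 kg.
Tool frame: the origin (TCP) lies midway between the tips of the shut fingers; the grasp point (between the pads) lies 19 mm behind it; z points along the fingers, y is the line along which they close (so a half turn about z gives the same grasp; the last joint's range is limited). The gripper opens to 92 mm and grips with 3 to 60 N. Pads are 19 mm wide; open, the fingers measure 130 mm over their backs; the gripper's body (75 mm by 190 mm) begins 47 mm behind the grasp point.
Start: joints at [-1.386, 0.342, 1.524, -0, 1.275, -0.146], TCP at [170.543, -496.548, 226.741] pointing down, gripper open.
Joint ranges: [-2.53, 2.53], [-0.77, 2.02], [0.04, 2.7], [-1, 4.14], [0.28, 2.66], [-3.11, 3.11]. Speed limits (rad/s): [2.57, 2.57, 3.14, 3.14, 3.14, 3.14].

## Interface

Orientations are given as [roll, pitch, yaw] about the fixed x, y, z axes, in that order (R = Rz(yaw) Ry(pitch) Rx(roll)).
In Python, from plant import get_obs, capture, camera_model, close_job, search_frame, regions_of, pinpoint gives the robot as it stands. The module is installed in compiled form; this text tells all that it offers.
- The arm moves only by the shell command python3 -m pendant 'ROWS'. ROWS is JSON, one flat list of numbers, 7 for each row, row after row: the shift along the tool's x, y, z in units of 30 mm (1.0 is 30 mm), then the turn, a rotation vector about the tool's x, y, z in units of 4 degrees (1.0 is 4 degrees), then the closure, from -1 (fully open) to 1 (shut), so that 0 is half open. In form: [dx, dy, dz, wx, wy, wz, gripper, dx, dy, dz, wx, wy, wz, gripper, ...]. A call has 1 to 12 rows; each row shifts and turns the commanded pose from where the row before left it, along the tool's axes as they then stand; what a row does not reach is not made up. A row lasts 1/10 s, in which the tool goes at most 50 mm and 8.59 degrees, less where a joint would pass 70% of its speed; a pose out of reach is approached as far as the arm can. A call with a number of a shift or a turn outside -1 to 1 is refused whole. A call with a gripper value outside its range is refused whole. The fingers move at their own pace and stop on an object; the grip force is fixed at half the most. Time passes only in rows, so rows that do not move let the fingers close. It gives the time, the measured TCP pose, the force, the opening and the grip force at its end, in the units of the state.
- get_obs(): the state, without advancing time (a new reading comes with each control period).
- capture(name): name is "scene" or "top"; returns the picture (400x640x3 uint8, red, green, blue); there is no depth.
- camera_model(name): a dict with "fov_y" (degrees; the focal length in pixels is half the picture's height over the tangent of half this angle, whatever the lens; pixels are square), "cx", "cy" (the principal point, pixels), "pose" (4x4, takes a point from camera to world coordinates). Camera axes: x right, y up, looking along -z (the intrinsics and any distortion apply to the point x, -y, -z); pixel columns grow to the right and rows downward; lengths in mm; the calibration is good to about 2 mm. A picture is of the moment at which its call begins. camera_model takes no time and is no camera call.
- close_job(): hands the job in; it is judged then, once.
Trained networks look in the newest picture that a camera, given by its name, has taken for a name from the list of things; names that differ only in an ending like _2 or _b are one class to them, and where a whole thing is asked for, a point or a joint stands for the part that bears it (a point fixed in the world has none). Each returns a list of dicts, best first, with "score" (0 to 1); they miss things now and then, are a little off and sometimes report something else, mostly with a low value. They report only what shows in the picture. A call takes as long as a camera call.
- search_frame(camera, thing): "location" ([column, row] in pixels, amid what is visible of it).
- regions_of(camera, thing): "pixels" (400x640 bool, what is visible of it) and "location" ([column, row] in pixels, amid what is visible of it).
- pinpoint(camera, thing): "location" ([column, row] in pixels: a listed point, or the origin of a listed thing).
The state is a dict: "time": time; "joint_positions": joint angles; "dq": joint speeds; "tau": joint torques, N m; "tool_pos": TCP position; "tcp_rot": TCP orientation; "contact_force": force on the tool from outside, world axes, zero at the start; "moment": the same for the moment, N m; "grip_width": finger opening in mm; "finger_force": force on a finger pad.
Only numpy, scipy, OpenCV 4.12 (cv2) and the standard library are available. Lean on these libraries where they do the work, as an engineer would, in place of code of your own. Each camera call takes 0.05 s, during which the arm holds its last target. There are 200 camera calls.

## Working session

There is one attempt and no reset: what is moved stays moved. The work goes in short steps, Python scripts to look and compute and a shell command to move; the robot and the scene stay as the last step left them, time stands still between calls to the robot, and variables do not carry over. Pictures are saved under pics/ and viewed, at most 10 in all, crops included, and the job is handed in when it is done.

```bash
mkdir -p pics
cat > h.py <<'E'
import numpy as np,cv2
from plant import *
from scipy.spatial.transform import Rotation as R
def snap(c,f=None):
    im=capture(c)
    if f: cv2.imwrite('pics/'+f,im[:,:,::-1])
    return im
def ray(c,px):
    m=camera_model(c);f=200/np.tan(np.radians(m['fov_y'])/2);P=np.array(m['pose'])
    d=np.array([(px[0]-m['cx'])/f,-(px[1]-m['cy'])/f,-1]);return P[:3,3],P[:3,:3]@d
def atz(c,px,z):
    o,d=ray(c,px);return o+d*(z-o[2])/d[2]
def proj(c,X):
    m=camera_model(c);f=200/np.tan(np.radians(m['fov_y'])/2);P=np.array(m['pose'])
    q=P[:3,:3].T@(np.array(X)-P[:3,3]);return [m['cx']+f*q[0]/-q[2],m['cy']-f*q[1]/-q[2]]
def tri(pa,pb):
    A=[];b=[]
    M=np.zeros((3,3));v=np.zeros(3)
    for c,p in((('scene'),pa),('top',pb)):
        o,d=ray(c,p);d=d/np.linalg.norm(d);Q=np.eye(3)-np.outer(d,d);M+=Q;v+=Q@o
    X=np.linalg.solve(M,v);return X
E
python3 - <<'E'
from h import *
np.set_printoptions(precision=1,suppress=True)
for c in('scene','top'):
    snap(c,c+'0.png');m=camera_model(c);print(c,{k:(np.round(v,3).tolist()) for k,v in m.items()})
    for t in('oven','slot','tray','bead','pick','hook','board','pepper','spice','timer'):
        r=pinpoint(c,t)[:2]
        print(t,[(np.round(x['location'],1),round(x['score'],2)) for x in r])
print(get_obs())
E
```

```text
scene {'fov_y': 51.818, 'cx': 315.346, 'cy': 204.144, 'pose': [[-0.608, 0.346, -0.715, -384.643], [-0.794, -0.291, 0.534, 742.947], [-0.023, 0.892, 0.451, 639.675], [0.0, 0.0, 0.0, 1.0]]}
oven [(array([344.4, 194.6]), 0.81)]
slot [(array([344.4, 190.4]), 0.88)]
tray [(array([321.2, 179.1]), 0.53)]
bead [(array([339.1, 184.7]), 0.55)]
pick [(array([262.1, 270.1]), 0.94)]
hook [(array([299.3, 242.9]), 0.98)]
board [(array([321.3, 178.6]), 0.35)]
pepper []
spice []
timer [(array([291.9, 220.9]), 0.54), (array([338.8, 189.5]), 0.21)]
top {'fov_y': 57.665, 'cx': 318.426, 'cy': 198.292, 'pose': [[-0.108, 0.815, -0.569, -172.53], [-0.994, -0.094, 0.054, 104.275], [-0.009, 0.572, 0.82, 1122.448], [0.0, 0.0, 0.0, 1.0]]}
oven [(array([359.6, 192.2]), 0.94)]
slot [(array([358.5, 188.5]), 0.8), (array([245.5, 248.9]), 0.36)]
tray []
bead []
pick [(array([225.8, 256.1]), 0.76), (array([421.8, 205.5]), 0.73)]
hook [(array([277.7, 237.7]), 0.59)]
board [(array([240.5, 247.2]), 0.63)]
pepper [(array([428.6, 230.5]), 0.8)]
spice [(array([425.1, 206.6]), 0.75), (array([240.6, 245.1]), 0.53)]
timer [(array([298.6, 209.7]), 0.65)]
{'time': 1.1, 'joint_positions': array([-1.4,  0.3,  1.5, -0. ,  1.3, -0.1]), 'dq': array([ 0.,  0.,  0., -0., -0.,  0.]), 'tau': array([ -0. , -43.1, -24.4,   0.1,   0. ,  -0. ]), 'tool_pos': array([ 170.5, -496.6,  226.7]), 'tcp_rot': array([3.1, 0. , 0.3]), 'contact_force': array([-0.2, -0.4, -0. ]), 'moment': array([ 0.,  0., -0.]), 'finger_force': 0.0, 'grip_width': 91.7072247274001}
```

View pics/scene0.png

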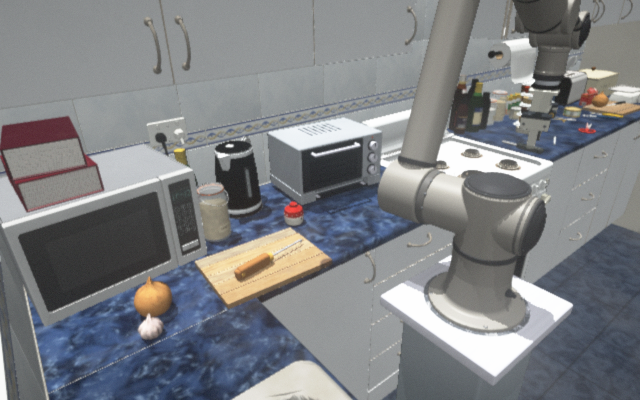

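View pics/top0.png

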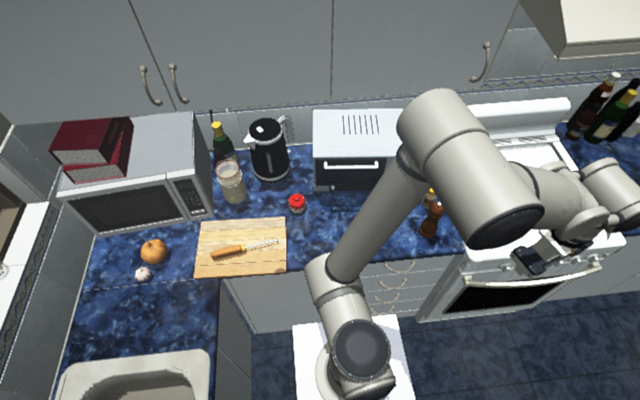

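Run:
```python
from h import *
np.set_printoptions(precision=1,suppress=True)
print('slot',tri([344.4,190.4],[358.5,188.5]),'oven',tri([344.4,194.6],[359.6,192.2]))
print('pick',tri([262.1,270.1],[225.8,256.1]),'hook',tri([299.3,242.9],[277.7,237.7]))
print(atz('scene',[262.1,270.1],18),atz('top',[225.8,256.1],18),atz('scene',[299.3,242.9],24),atz('top',[277.7,237.7],24))
print('timer',atz('top',[298.6,209.7],0),atz('scene',[291.9,220.9],0),'board',atz('top',[240.5,247.2],0))
print('pep',atz('top',[428.6,230.5],0),atz('top',[425.1,206.6],0))
o=get_obs();print(o['tcp_rot'])
```

```text
slot [ 608.5 -123.4   29.1] oven [ 607.9 -127.    10.1]
pick [376.2 353.9  39.2] hook [443.8 187.4  15.6]
[391.5 337.9  18. ] [395.2 364.8  18. ] [428.8 194.3  24. ] [442.  188.5  24. ]
timer [563.9 108.5   0. ] [582.8 114.9   0. ] board [432.7 319.7   0. ]
pep [ 423.9 -341.6    0. ] [ 524.1 -357.2    0. ]
[3.1 0.  0.3]
```

The views show the pick on the board, with its tip toward the oven (scene 299,243). The oven's slit is at about scene (344,190), the timer stands between them, and the mills are at the right, near top (430,225). I'll swing the arm along its arc over to the board.

```bash
python3 -m pendant '[1,0,0,0,0,-0.82,-1, 1,0,0,0,0,-0.82,-1, 1,0,0,0,0,-0.82,-1, 1,0,0,0,0,-0.82,-1, 1,0,0,0,0,-0.82,-1, 1,0,0,0,0,-0.82,-1, 1,0,0,0,0,-0.82,-1, 1,0,0,0,0,-0.82,-1, 1,0,0,0,0,-0.82,-1, 1,0,0,0,0,-0.82,-1, 1,0,0,0,0,-0.82,-1, 1,0,0,0,0,-0.82,-1]'
python3 -m pendant '[1,0,0,0,0,-0.82,-1, 1,0,0,0,0,-0.82,-1, 1,0,0,0,0,-0.82,-1, 1,0,0,0,0,-0.82,-1, 1,0,0,0,0,-0.82,-1, 1,0,0,0,0,-0.82,-1, 1,0,0,0,0,-0.82,-1, 1,0,0,0,0,-0.82,-1, 1,0,0,0,0,-0.82,-1, 1,0,0,0,0,-0.82,-1, 1,0,0,0,0,-0.82,-1, 1,0,0,0,0,-0.82,-1]'
```

```text
time: 2.3
tool_pos: [453.3, -283.2, 226.7]
tcp_rot: [3.141, 0.0, 1.02]
contact_force: [0.2, -0.1, 0.2]
grip_width: 91.7
finger_force: 0.0
time: 3.5
tool_pos: [535.8, 60.2, 226.7]
tcp_rot: [3.141, 0.0, 1.707]
contact_force: [-0.4, -0.3, -0.1]
grip_width: 91.9
finger_force: 0.0
```

Run:
```python
from h import *
np.set_printoptions(precision=1,suppress=True)
for c in('scene','top'):
    snap(c,c+'1.png')
    for t in('pick','hook','slot','oven','bead','tray','board','pepper','spice','timer'):
        r=pinpoint(c,t)[:2]
        print(c,t,[(np.round(x['location'],1),round(x['score'],2)) for x in r])
    r=regions_of(c,'pick')
    for x in r[:1]:
        m=x['pixels'];ys,xs=np.nonzero(m);P=np.array([atz(c,p,34) for p in zip(xs,ys)])[:,:2]
        mu=P.mean(0);u,s,v=np.linalg.svd(P-mu,full_matrices=False);d=v[0]*(-1 if v[0][1]>0 else 1)
        t=(P-mu)@d;w=(P-mu)@np.array([-d[1],d[0]])
        print('mask',x['score'],len(xs),mu,np.degrees(np.arctan2(d[1],d[0])),mu+d*t.min(),mu+d*t.max(),w.min(),w.max())
    r=regions_of(c,'oven')
    if r:
        ys,xs=np.nonzero(r[0]['pixels']);print('oven',r[0]['score'],xs.min(),xs.max(),ys.min(),ys.max());np.save(c+'_oven.npy',r[0]['pixels'])
    im=cv2.imread('pics/'+c+'1.png')
a=cv2.imread('pics/scene1.png')[105:325,180:400];b=cv2.imread('pics/top1.png')[95:285,190:410]
cv2.imwrite('pics/c1.png',np.hstack([cv2.resize(a,(400,400),interpolation=cv2.INTER_CUBIC),cv2.resize(b,(400,400),interpolation=cv2.INTER_CUBIC)]))
```

```text
scene pick [(array([258. , 270.7]), 0.65)]
scene hook [(array([298.6, 240.3]), 0.93), (array([343., 196.]), 0.16)]
scene slot [(array([343.3, 188.4]), 0.81)]
scene oven [(array([344. , 196.7]), 0.94)]
scene bead [(array([337.8, 187.4]), 0.74)]
scene tray [(array([322.1, 181.5]), 0.71)]
scene board [(array([260.9, 266.1]), 0.67)]
scene pepper []
scene spice []
scene timer [(array([294.9, 223. ]), 0.75)]
mask 0.57 499 [402.2 352.8] -77.52097091300067 [388.3 415.3] [432.7 214.9] -24.453750208171275 26.86208937690528
oven 0.92 267 381 118 204
top pick [(array([227.3, 254.8]), 0.49)]
top hook []
top slot [(array([360.1, 187.9]), 0.88), (array([422.7, 206.4]), 0.43)]
top oven [(array([358. , 189.4]), 0.97)]
top bead []
top tray []
top board [(array([244.7, 245.5]), 0.64)]
top pepper [(array([427.6, 229. ]), 0.81)]
top spice [(array([425.6, 207.3]), 0.8), (array([298.6, 204.7]), 0.62)]
top timer [(array([297.7, 208.7]), 0.58), (array([227.5, 253.2]), 0.58)]
mask 0.44 139 [400.7 378.4] -83.64394998498301 [397.2 409.9] [403.8 350.4] -15.357880246556117 14.967759628688112
oven 0.65 342 413 109 191
```

View pics/c1.png

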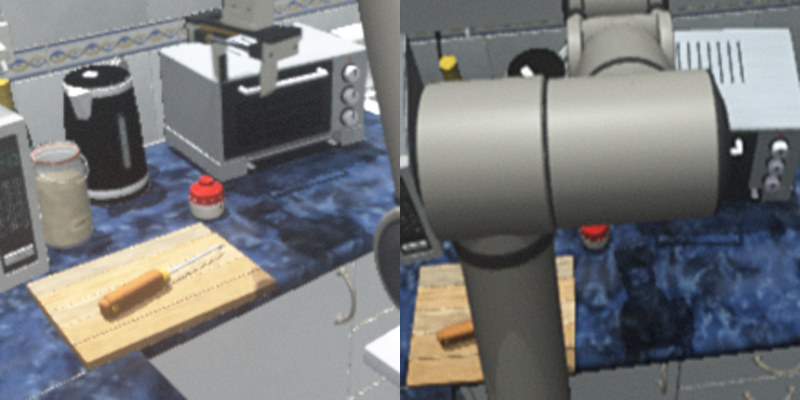

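```bash
python3 - <<'E'
from h import *
from scipy.optimize import least_squares
np.set_printoptions(precision=1,suppress=True)
obs=[]
for c,box in(('scene',(245,330,220,300)),('top',(235,270,195,290))):
    im=cv2.imread(f'pics/{c}0.png');r0,r1,c0,c1=box
    hsv=cv2.cvtColor(im,cv2.COLOR_BGR2HSV)
    m=np.zeros(im.shape[:2],np.uint8);m[r0:r1,c0:c1]=cv2.inRange(hsv,(5,150,60),(17,255,255))[r0:r1,c0:c1]
    n,l,s,ce=cv2.connectedComponentsWithStats(m);i=1+np.argmax(s[1:,4]);print(c,s[i],ce[i])
    ys,xs=np.nonzero(l==i);P=np.c_[xs,ys].astype(float);d=np.linalg.svd(P-P.mean(0),full_matrices=False)[2][0];t=(P-P.mean(0))@d
    e=[P.mean(0)+d*t.min(),P.mean(0)+d*t.max()];print('ends',e)
    for z in(18,34,40):print(z,atz(c,ce[i],z))
    print('ends at 34',[atz(c,q,34)[:2] for q in e])
    obs.append((c,ce[i],(-8.5,0,18)))
obs+=[('scene',[299.3,242.9],(162,0,6)),('scene',[298.6,240.3],(162,0,6)),('top',[277.7,237.7],(162,0,6))]
def f(p):
    r=[]
    for c,px,b in obs:
        X=[p[0]+b[0]*np.cos(p[2])-b[1]*np.sin(p[2]),p[1]+b[0]*np.sin(p[2])+b[1]*np.cos(p[2]),18+b[2]]
        r+=list(np.array(proj(c,X))-px)
    return np.array(r)
s=least_squares(f,[395,350,-1.31]);print(s.x,np.degrees(s.x[2]),s.fun.reshape(-1,2))
print(tri([343.9,189.4],[359.3,188.2]))
E
python3 -c "
import cv2
a=cv2.imread('pics/top0.png')[190:300,180:320];cv2.imwrite('pics/c2.png',cv2.resize(a,None,fx=5,fy=5,interpolation=cv2.INTER_CUBIC))"
```

```text
Traceback (most recent call last):
ValueError: attempt to get argmax of an empty sequence
```

View pics/c2.png

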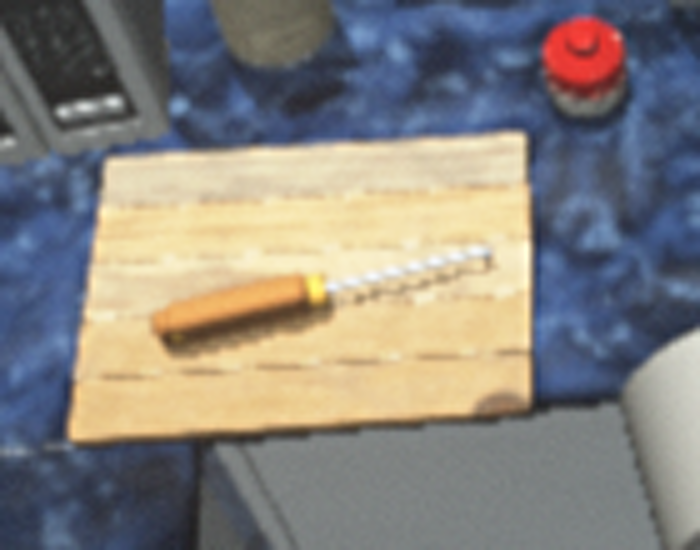

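```bash
cat > fit.py <<'E'
from h import *
from scipy.optimize import least_squares
np.set_printoptions(precision=1,suppress=True)
obs=[]
for c,box in(('scene',(245,290,225,280)),('top',(235,270,205,250))):
    im=cv2.imread(f'pics/{c}0.png');r0,r1,c0,c1=box
    hsv=cv2.cvtColor(im,cv2.COLOR_BGR2HSV)
    m=np.zeros(im.shape[:2],np.uint8);m[r0:r1,c0:c1]=cv2.inRange(hsv,(5,135,90),(19,255,255))[r0:r1,c0:c1]
    n,l,s,ce=cv2.connectedComponentsWithStats(m);i=1+np.argmax(s[1:,4]);print(c,s[i],ce[i])
    ys,xs=np.nonzero(l==i);P=np.c_[xs,ys].astype(float);d=np.linalg.svd(P-P.mean(0),full_matrices=False)[2][0];t=(P-P.mean(0))@d
    e=[P.mean(0)+d*t.min(),P.mean(0)+d*t.max()]
    print('ends at 34',[atz(c,q,34)[:2] for q in e])
    obs.append((c,ce[i],(-8.5,0,18)))
obs+=[('scene',[299.3,242.9],(162,0,6)),('scene',[298.6,240.3],(162,0,6)),('top',[278,239.4],(162,0,8))]
def f(p):
    r=[]
    for c,px,b in obs:
        X=[p[0]+b[0]*np.cos(p[2])-b[1]*np.sin(p[2]),p[1]+b[0]*np.sin(p[2])+b[1]*np.cos(p[2]),18+b[2]]
        r+=list(np.array(proj(c,X))-px)
    return np.array(r)
s=least_squares(f,[395,350,-1.31]);print(s.x,np.degrees(s.x[2]),s.fun.reshape(-1,2))
print(tri([343.9,189.4],[359.3,188.2]))
# board corners top view
for q in [(107,157),(525,132),(532,408),(68,440)]: print('corner',atz('top',[180+q[0]/5,190+q[1]/5],18))
E
python3 fit.py
```

```text
scene [235 254  38  20 143] [252.4 262.7]
ends at 34 [array([421. , 292.2]), array([409.7, 403. ])]
top [211 245  34  14 191] [226.2 251. ]
ends at 34 [array([414.4, 304. ]), array([397.8, 411. ])]
[408.  348.9  -1.4] -80.14641813615061 [[-0.5  1.7]
 [ 0.8 -0.6]
 [ 0.  -1.6]
 [ 0.7  1. ]
 [-0.5 -0.3]]
[ 610.6 -125.4   30.5]
corner [542.  456.4  18. ]
corner [529.  159.1  18. ]
corner [317.  166.4  18. ]
corner [328.5 465.4  18. ]
```

The pick lies at about (408,349) with a yaw of -80°. The board corners match its size, so the top calibration is good. I'll hover above the grasp at origin +30.

```bash
python3 -m pendant '[0.912,-0.287,0,0,0,-0.054,-1, 0.912,-0.287,0,0,0,-0.054,-1, 0.912,-0.287,0,0,0,-0.054,-1, 0.912,-0.287,0,0,0,-0.054,-1, 0.912,-0.287,0,0,0,-0.054,-1, 0.912,-0.287,0,0,0,-0.054,-1, 0.912,-0.287,0,0,0,-0.054,-1, 0.912,-0.287,0,0,0,-0.054,-1, 0.912,-0.287,0,0,0,-0.054,-1, 0.912,-0.287,0,0,0,-0.054,-1, 0,0,1,0,0,0,-1, 0,0,1,0,0,0,-1]'
python3 -m pendant '[0,0,1,0,0,0,-1, 0,0,1,0,0,0,-1, 0,0,0.6,0,0,0,-1,0,0,0,0,0,0,-1]'
python3 - <<'E'
from h import *
np.set_printoptions(precision=1,suppress=True)
for c in('scene','top'):
    im=snap(c,c+'2.png')
    for t in('slot','oven','bead','tray','hook','pick'):
        r=pinpoint(c,t)[:2]
        print(c,t,[(np.round(x['location'],1),round(x['score'],2)) for x in r])
    r=regions_of(c,'oven')
    if r: np.save(c+'_oven.npy',r[0]['pixels']);ys,xs=np.nonzero(r[0]['pixels']);print(r[0]['score'],xs.min(),xs.max(),ys.min(),ys.max())
a=cv2.imread('pics/scene2.png')[200:320,200:340];b=cv2.imread('pics/top2.png')[90:250,180:420]
cv2.imwrite('pics/c3.png',np.vstack([cv2.resize(a,(350,300),interpolation=cv2.INTER_CUBIC).copy() if 0 else cv2.copyMakeBorder(cv2.resize(a,(350,300),interpolation=cv2.INTER_CUBIC),0,0,0,100,0),cv2.resize(b,(450,300),interpolation=cv2.INTER_CUBIC)]))
print(get_obs()['tool_pos'],[proj('scene',get_obs()['tool_pos'])])
E
```

```text
time: 6.0
tool_pos: [409.5, 317.7, 166.7]
tcp_rot: [3.139, -0.001, 1.744]
contact_force: [0.1, 0.4, 0.6]
grip_width: 92.0
finger_force: 0.0
time: 6.4
tool_pos: [408.0, 315.6, 86.3]
tcp_rot: [-3.137, 0.002, 1.742]
contact_force: [-0.1, -0.5, -0.7]
grip_width: 92.0
finger_force: 0.0
scene slot [(array([344.1, 190.8]), 0.82)]
scene oven [(array([344. , 193.8]), 0.96)]
scene bead [(array([334.4, 185.6]), 0.75)]
scene tray [(array([320.7, 179.5]), 0.71), (array([344.1, 190.2]), 0.25)]
scene hook [(array([298.8, 243.2]), 0.57)]
scene pick [(array([259.8, 269. ]), 0.89)]
0.76 271 382 118 203
top slot [(array([356.4, 184.6]), 0.82)]
top oven [(array([358.4, 195.1]), 0.68)]
top bead []
top tray []
top hook [(array([276.9, 236.7]), 0.5), (array([294.9, 206.9]), 0.27)]
top pick []
0.97 313 413 108 191
[409.5 316.4  88.7] [[np.float64(263.45646355477163), np.float64(240.7916791209895)]]
```

View pics/c3.png

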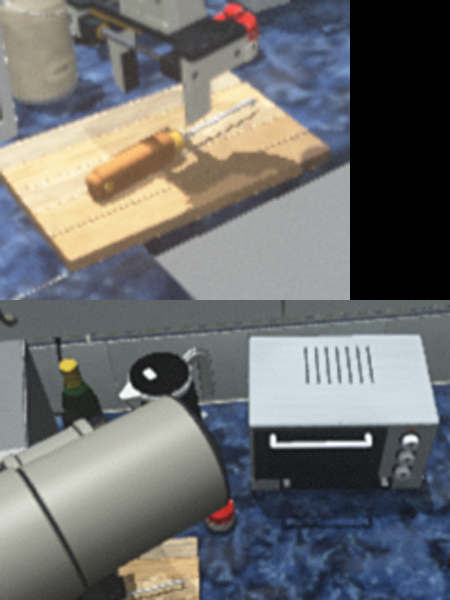

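Gripper straddles the handle just behind the ferrule (fingers at scene crop (123,85) and (196,115), handle passing between). Descend and close.

```bash
python3 -m pendant '[0,0.07,0.55,0,0,0,-1, 0,0.06,0.55,0,0,0,-1, 0,0,0.55,0,0,0,-1, 0,0,0.5,0,0,0,-1, 0,0,0,0,0,0,-1, 0,0,0,0,0,0,0.2,0,0,0,0,0,0,0.6,0,0,0,0,0,0,1,0,0,0,0,0,0,1,0,0,0,0,0,0,1,0,0,0,0,0,0,1,0,0,0,0,0,0,1]'
cat > fito.py <<'E'
from h import *
from scipy.optimize import least_squares
np.set_printoptions(precision=1,suppress=True)
# oven pose fit: mean pinpoints + mask outline box corners
def corners(p):
    c,s=np.cos(p[3]),np.sin(p[3])
    return lambda b:[p[0]+b[0]*c-b[1]*s,p[1]+b[0]*s+b[1]*c,p[2]+b[2]]
obs=[('scene',[343.9,189.9],(0,0,27),1),('top',[358.3,187],(0,0,27),1),('scene',[344.1,195],(0,0,0),1),('top',[358.7,192.2],(0,0,0),1)]
# top-face corners from mask hull quads
for c in('scene','top'):
    m=np.load(c+'_oven.npy').astype(np.uint8)
    cn=max(cv2.findContours(m,0,1)[0],key=cv2.contourArea);h=cv2.convexHull(cn)
    print(c,cv2.approxPolyDP(h,3,True).reshape(-1,2).tolist())
E
python3 fito.py
python3 - <<'E'
import cv2
a=cv2.imread('pics/scene2.png')[110:215,260:390];b=cv2.imread('pics/top2.png')[100:205,300:425]
cv2.imwrite('pics/c4.png',cv2.hconcat([cv2.resize(a,(400,323),interpolation=cv2.INTER_CUBIC),cv2.resize(b,(385,323),interpolation=cv2.INTER_CUBIC)]))
E
```

```text
time: 8.4
tool_pos: [413.4, 317.1, 24.2]
tcp_rot: [3.141, 0.0, 1.742]
contact_force: [-0.2, -0.6, -0.2]
grip_width: 40.0
finger_force: 0.0
scene [[381, 132], [376, 182], [300, 203], [283, 190], [274, 176], [274, 131], [344, 118]]
top [[404, 110], [413, 159], [403, 189], [314, 190], [314, 110]]
```

View pics/c4.png

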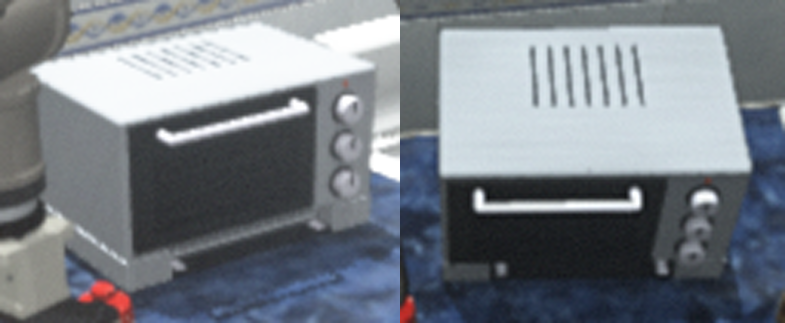

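```bash
cat > fo.py <<'E'
from h import *
from scipy.optimize import least_squares
np.set_printoptions(precision=1,suppress=True)
S=(0,0,27);H=210
obs=[('scene',[301.6,150.6],(0,170,H)),('scene',[380.9,131.4],(0,-170,H)),('scene',[272.3,132.1],(235,170,H)),('scene',[342.2,118.4],(235,-170,H)),
('top',[313.3,157.8],(0,170,H)),('top',[413,155.9],(0,-170,H)),('top',[313.3,109.1],(235,170,H)),('top',[403.2,108.4],(235,-170,H)),
('scene',[343.9,189.9],S),('top',[358.3,187],S),('scene',[344.1,195],(0,0,0)),('top',[358.7,192.2],(0,0,0))]
def f(p):
    r=[];c,s=np.cos(p[3]),np.sin(p[3])
    for k,px,b in obs:
        r+=list(np.array(proj(k,[p[0]+b[0]*c-b[1]*s,p[1]+b[0]*s+b[1]*c,p[2]+b[2]]))-px)
    return np.array(r)
s=least_squares(f,[608,-125,4,0],loss='soft_l1',x_scale=[1,1,1,.01]);print(s.x,np.degrees(s.x[3]));print(f(s.x).reshape(-1,2))
print('slot tri',tri([343.9,189.9],[358.3,187]),'oven tri',tri([344.1,195],[358.7,192.2]),'bead',atz('scene',[337.1,185.9],35))
E
python3 fo.py
python3 -m pendant '[0,0,0,0,0,0,1,0,0,0,0,0,0,1,0,0,0,0,0,0,1,0,0,0,0,0,0,1,0,0,0,0,0,0,1,0,0,0,0,0,0,1]'
```

```text
[ 613.8 -126.4   -2.    -0.1] -4.779997607557458
[[-2.2 -0.2]
 [ 1.3 -0.2]
 [-6.5  0.6]
 [ 0.7 -1.1]
 [ 0.1 -0.2]
 [ 2.3 -0.8]
 [-1.   0.5]
 [ 0.9 -1. ]
 [-1.1  0.2]
 [ 1.5  1.9]
 [-1.3  2. ]
 [ 0.5  0.9]]
slot tri [ 613.8 -124.3   29.5] oven tri [ 607.4 -124.    10.1] bead [ 637.4 -119.9   35. ]
time: 9.0
tool_pos: [413.3, 317.0, 24.1]
tcp_rot: [-3.141, 0.0, 1.742]
contact_force: [-0.4, -0.2, 0.0]
grip_width: 22.2
finger_force: 29.8
```

Run:
```python
src=open('fo.py').read().replace("('scene',[272.3,132.1],(235,170,H)),","")
open('fo.py','w').write(src)
exec(src)
# free H, and without pinpoints
def g(p):
    global obs
    o=obs;obs=[(k,px,(b[0],b[1],p[4] if b[2]==210 else b[2])) for k,px,b in o];r=f(p[:4]);obs=o;return r
s=least_squares(g,[608,-125,4,0,210],loss='soft_l1',x_scale=[1,1,1,.01,1]);print(s.x,np.degrees(s.x[3]));print(g(s.x).reshape(-1,2))
for q in [(313.3,157.8),(413,155.9),(313.3,109.1),(403.2,108.4)]: print(atz('top',q,212))
```

```text
[ 614.9 -126.2   -2.7   -0.1] -4.637860802951031
[[-2.4  0. ]
 [ 0.9 -0.1]
 [ 0.3 -0.9]
 [-0.  -0.2]
 [ 2.1 -1. ]
 [-1.2  0.5]
 [ 0.5 -1.1]
 [-1.3  0.3]
 [ 1.4  1.8]
 [-1.6  2.1]
 [ 0.4  0.8]]
slot tri [ 613.8 -124.3   29.5] oven tri [ 607.4 -124.    10.1] bead [ 637.4 -119.9   35. ]
[ 614.  -125.4    4.    -0.1  202.1] -4.745765614171801
[[-2.5  0.5]
 [ 1.   0.4]
 [ 0.4 -0.6]
 [-0.2  0.2]
 [ 1.9 -0.5]
 [-1.3  0.9]
 [ 0.5 -0.6]
 [-1.3 -1.3]
 [ 1.3  1. ]
 [-1.6  0.5]
 [ 0.4  0. ]]
[623.8  43.5 212. ]
[ 593.7 -285.6  212. ]
[859.9  19.8 212. ]
[ 824.5 -309.1  212. ]
```

Pick gripped (22.2 mm, 30 N). Oven yaw is about -5° and the slot is at about (613,-125,30). I'll lift, then turn the pick to the oven's heading.

```bash
python3 -m pendant '[0,0,-0.3,0,0,0,1,0,0,-0.8,0,0,0,1,0,0,-0.8,0,0,0,1,0,0,-0.8,0,0,0,1,0,0,-0.8,0,0,0,1,0,0,-0.7,0,0,-0.8,1,0,0,0,0,0,-1,1,0,0,0,0,0,-1,1,0,0,0,0,0,-1,1,0,0,0,0,0,-1,1,0,0,0,0,0,-1,1,0,0,0,0,0,-1,1]'
python3 -m pendant '[0,0,0,0,0,-1,1,0,0,0,0,0,-1,1,0,0,0,0,0,-1,1,0,0,0,0,0,-1,1,0,0,0,0,0,-1,1,0,0,0,0,0,-1,1,0,0,0,0,0,-1,1,0,0,0,0,0,-1,1,0,0,0,0,0,-1,1,0,0,0,0,0,-1,1,0,0,0,0,0,-1,1,0,0,0,0,0,-1,1]'
python3 -m pendant '[-0.12,-0.94,0,0,0,0,1,-0.12,-0.94,0,0,0,0,1,-0.12,-0.94,0,0,0,0,1,-0.12,-0.94,0,0,0,0,1,-0.12,-0.94,0,0,0,0,1,-0.12,-0.94,0,0,0,0,1,-0.12,-0.94,0,0,0,0,1,-0.12,-0.94,0,0,0,0,1,-0.12,-0.94,0,0,0,0,1,-0.12,-0.94,0,0,0,0,1,-0.12,-0.94,0,0,0,0,1,-0.12,-0.94,0,0,0,0,1]'
python3 -m pendant '[-0.12,-0.94,0,0,0,0,1,-0.12,-0.94,0,0,0,0,1,-0.12,-0.94,0,0,0,0,1,0,0,0,0,0,0,1,0,0,0,0,0,0,1]'
```

```text
time: 10.2
tool_pos: [413.4, 317.1, 150.8]
tcp_rot: [3.141, 0.0, 2.22]
contact_force: [0.5, 0.4, -0.4]
grip_width: 22.1
finger_force: 29.8
time: 11.4
tool_pos: [413.4, 317.1, 150.8]
tcp_rot: [3.141, 0.001, 3.058]
contact_force: [-0.0, -0.3, -0.6]
grip_width: 22.0
finger_force: 29.8
time: 12.6
tool_pos: [427.2, -24.9, 150.9]
tcp_rot: [-3.141, 0.001, 3.055]
contact_force: [0.3, 0.8, -1.2]
grip_width: 21.9
finger_force: 29.8
time: 13.1
tool_pos: [430.5, -109.2, 150.5]
tcp_rot: [3.141, 0.0, 3.053]
contact_force: [-0.9, -0.7, -0.8]
grip_width: 22.0
finger_force: 29.8
```

```bash
python3 -m pendant '[0,0,0.9,0,0,0,1,0,0,0.9,0,0,0,1,0,0,0.9,0,0,0,1,0,0,0.7,0,0,0,1,0,0,0.2,0,0,0,1,0,0,0,0,0,0,1]'
python3 - <<'E'
from h import *
np.set_printoptions(precision=1,suppress=True)
L={}
for c in('scene','top'):
    im=snap(c,c+'3.png')
    for t in('slot','oven','hook','bead','pick'):
        r=pinpoint(c,t)[:2];L[c,t]=r[0]['location'] if r else None
        print(c,t,[(np.round(x['location'],1),round(x['score'],2)) for x in r])
for t in('hook','slot','oven'):
    if L['scene',t] is not None and L['top',t] is not None: print(t,tri(L['scene',t],L['top',t]))
o=get_obs();p=o['tool_pos'];print(p,o['tcp_rot'],o['contact_force'])
y=o['tcp_rot'][2];h=p+np.array([-130*np.cos(y),-130*np.sin(y),0]);print('hook exp',h,proj('scene',h),proj('top',h))
a=cv2.imread('pics/scene3.png')[120:260,270:430];b=cv2.imread('pics/top3.png')[140:260,300:440]
cv2.imwrite('pics/c5.png',cv2.hconcat([cv2.resize(a,(400,350),interpolation=cv2.INTER_CUBIC),cv2.resize(b,(400,350),interpolation=cv2.INTER_CUBIC)]))
E
```

```text
time: 13.7
tool_pos: [430.2, -108.1, 42.0]
tcp_rot: [3.141, -0.001, 3.056]
contact_force: [1.2, -0.6, 0.2]
grip_width: 21.8
finger_force: 29.8
scene slot [(array([343.7, 188.7]), 0.84)]
scene oven [(array([342.9, 198.5]), 0.85), (array([429.1, 198.9]), 0.5)]
scene hook []
scene bead [(array([336.1, 186.7]), 0.64)]
scene pick []
top slot [(array([358.9, 185.3]), 0.73)]
top oven [(array([427. , 232.5]), 0.71), (array([359. , 191.3]), 0.68)]
top hook []
top bead [(array([359.8, 188.6]), 0.66)]
top pick [(array([363.3, 239. ]), 0.48)]
slot [ 619.5 -127.7   31.4]
oven [ 535.3 -246.5  -30.8]
[ 430.6 -109.1   42.3] [-3.1  0.   3.1] [-0.4 -0.3 -0.7]
hook exp [ 560.1 -120.3   42.3] [np.float64(351.8092144644589), np.float64(191.01604582134954)] [np.float64(361.07492943393737), np.float64(198.13141876667422)]
```

View pics/c5.png

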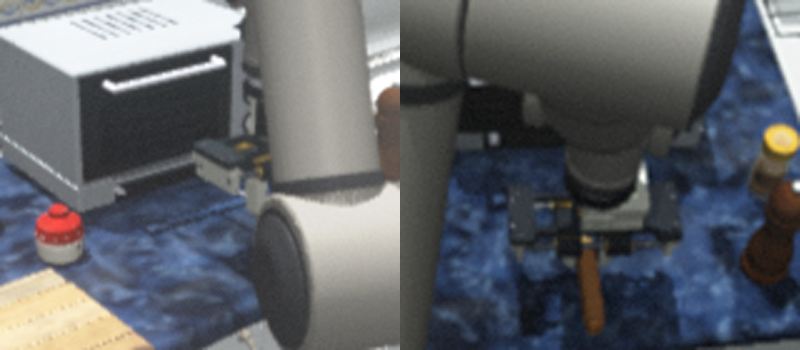

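Only the handle and the gripper show; the arm hides the hook. The timer and mills are clear. I'll lower to z≈34 and creep into the slit mouth.

```bash
python3 -m pendant '[0,0,0.27,0,0,0,1,-0.5,0,0,0,0,0,1,-0.5,0,0,0,0,0,1,-0.3,0,0,0,0,0,1,-0.15,0,0,0,0,0,1,0,0,0,0,0,0,1,0,0,0,0,0,0,1]'
for i in 1; do python3 -m pendant '[-0.05,0,0,0,0,0,1,-0.05,0,0,0,0,0,1,0,0,0,0,0,0,1]';done
```

```text
time: 15.0
tool_pos: [473.2, -112.5, 33.8]
tcp_rot: [3.141, -0.001, 3.055]
contact_force: [-0.4, 0.4, -0.4]
grip_width: 22.3
finger_force: 29.8
time: 15.3
tool_pos: [477.0, -113.1, 34.2]
tcp_rot: [-3.141, 0.0, 3.055]
contact_force: [-0.1, -0.8, -0.8]
grip_width: 21.9
finger_force: 29.8
```

```bash
python3 -m pendant '[-0.05,0,0,0,0,0,1,-0.05,0,0,0,0,0,1,0,0,0,0,0,0,1]'
python3 -m pendant '[-0.05,0,0,0,0,0,1,-0.05,0,0,0,0,0,1,0,0,0,0,0,0,1]' | grep -E "pos|contact"
python3 -m pendant '[-0.05,0,0,0,0,0,1,-0.05,0,0,0,0,0,1,0,0,0,0,0,0,1]'| grep -E "pos|contact"
python3 -m pendant '[-0.05,0,0,0,0,0,1,-0.05,0,0,0,0,0,1,0,0,0,0,0,0,1]'| grep -E "pos|contact"
```

```text
time: 15.6
tool_pos: [480.2, -113.3, 34.2]
tcp_rot: [-3.141, 0.0, 3.055]
contact_force: [0.0, -0.2, -0.7]
grip_width: 22.1
finger_force: 29.8
tool_pos: [483.1, -113.6, 34.1]
contact_force: [-0.3, 0.4, -1.2]
tool_pos: [486.1, -113.9, 34.2]
contact_force: [-0.0, -0.2, -1.5]
tool_pos: [489.1, -114.1, 34.1]
contact_force: [0.6, 0.7, -1.7]
```

```bash
for i in 1; do python3 -m pendant '[0,0,0.04,0,0,0,1,0,0,0.03,0,0,0,1,0,0,0,0,0,0,1]'| grep -E "pos|contact"
python3 -m pendant '[0,0,0.03,0,0,0,1,0,0,0,0,0,0,1]'| grep -E "pos|contact|rot"
python3 -m pendant '[0,0,0.03,0,0,0,1,0,0,0,0,0,0,1]'| grep -E "pos|contact|rot"
python3 -m pendant '[0,0,0.03,0,0,0,1,0,0,0,0,0,0,1]'| grep -E "pos|contact|rot"; done
```

```text
tool_pos: [488.7, -114.0, 31.8]
contact_force: [0.3, -0.3, -0.2]
tool_pos: [488.8, -114.0, 31.0]
tcp_rot: [-3.142, -0.0, 3.055]
contact_force: [-0.1, 0.4, -0.9]
tool_pos: [488.8, -114.0, 30.1]
tcp_rot: [-3.142, -0.0, 3.055]
contact_force: [-0.3, -0.7, -0.3]
tool_pos: [488.8, -114.0, 29.2]
tcp_rot: [-3.142, -0.0, 3.055]
contact_force: [0.4, -0.6, -1.0]
```

```bash
for i in 1; do python3 -m pendant '[0,0,0.03,0,0,0,1,0,0,0,0,0,0,1]'| grep -E "pos|contact"
python3 -m pendant '[0,0,0.03,0,0,0,1,0,0,0,0,0,0,1]'| grep -E "pos|contact"
python3 -m pendant '[0,0,0.03,0,0,0,1,0,0,0,0,0,0,1]'| grep -E "pos|contact"
python3 -m pendant '[0,0,0.03,0,0,0,1,0,0,0,0,0,0,1]'| grep -E "pos|contact"; done
```

```text
tool_pos: [488.8, -114.0, 28.3]
contact_force: [-0.2, -0.3, 0.4]
tool_pos: [488.8, -114.0, 27.4]
contact_force: [0.7, 0.3, -0.3]
tool_pos: [488.8, -114.0, 26.5]
contact_force: [-0.1, -0.6, -0.7]
tool_pos: [488.8, -114.0, 25.6]
contact_force: [0.4, -0.3, -0.8]
```

```bash
for i in 1; do python3 -m pendant '[0,0,0.03,0,0,0,1,0,0,0,0,0,0,1]'| grep -E "pos|contact"
python3 -m pendant '[0,0,0.03,0,0,0,1,0,0,0,0,0,0,1]'| grep -E "pos|contact"
python3 -m pendant '[0,0,0.03,0,0,0,1,0,0,0,0,0,0,1]'| grep -E "pos|contact"
python3 -m pendant '[0,0,0.03,0,0,0,1,0,0,0,0,0,0,1]'| grep -E "pos|contact"; done
```

```text
tool_pos: [488.8, -114.0, 24.7]
contact_force: [0.2, 0.5, -1.0]
tool_pos: [488.8, -114.0, 23.8]
contact_force: [0.1, 1.2, -1.5]
tool_pos: [489.0, -114.1, 23.0]
contact_force: [-0.1, 0.0, 0.4]
tool_pos: [488.9, -114.0, 22.1]
contact_force: [0.0, 0.6, 0.9]
```

```bash
for i in 1; do python3 -m pendant '[0,0,0,0,0,0,1,0,0,0,0,0,0,1]'| grep -E "pos|contact"
python3 -m pendant '[0,0,0.03,0,0,0,1,0,0,0,0,0,0,1]'| grep -E "pos|contact|rot"; done
python3 - <<'E'
from h import *
snap('scene');print([ (x['location'],x['score']) for x in pinpoint('scene','slot')],[ (x['location'],x['score']) for x in pinpoint('scene','hook')]);print(get_obs()['contact_force'],get_obs()['moment'])
E
```

```text
tool_pos: [488.9, -114.1, 22.2]
contact_force: [0.5, 1.0, -0.0]
tool_pos: [488.9, -114.0, 21.2]
tcp_rot: [3.142, 0.0, 3.055]
contact_force: [-0.5, 0.8, 1.1]
[([343.5, 191.1], 0.61)] []
[-0.04082492  0.57510461  0.32041057] [ 0.15958346 -0.39203647  0.04771728]
```

```bash
cat > o.py <<'E'
from plant import *
import numpy as np
o=get_obs();print(np.round(o['tool_pos'],1),'F',np.round(o['contact_force'],1),'M',np.round(o['moment'],2),'t',round(o['time'],1))
E
for i in 1; do python3 -m pendant '[0,0,-0.03,0,0,0,1,0,0,0,0,0,0,1]'>/dev/null;python3 o.py
python3 -m pendant '[0,0,-0.03,0,0,0,1,0,0,0,0,0,0,1]'>/dev/null;python3 o.py
python3 -m pendant '[0,0,-0.03,0,0,0,1,0,0,0,0,0,0,1]'>/dev/null;python3 o.py
python3 -m pendant '[0,0,-0.05,0,0,0,1,0,0,0,0,0,0,1]'>/dev/null;python3 o.py
python3 -m pendant '[0,0,-0.05,0,0,0,1,0,0,0,0,0,0,1]'>/dev/null;python3 o.py; done
```

```text
[ 488.8 -114.1   22.1] F [ 0.7 -0.2  0.4] M [ 0.03 -0.3  -0.05] t 19.8
[ 488.7 -114.1   23. ] F [ 0.2 -0.8 -1.7] M [ 0.15 -0.18 -0.04] t 19.9
[ 488.8 -114.1   23.9] F [ 0.4 -0.1 -0.9] M [ 0.11 -0.21  0.03] t 20.1
[ 488.9 -114.1   25.6] F [-1.1  0.  -0.2] M [ 0.06 -0.25 -0.01] t 20.4
[ 489.  -114.1   27.1] F [-0.8  0.8 -0.7] M [ 0.1  -0.17  0.07] t 20.6
```

```bash
for i in 1; do python3 -m pendant '[0,0,-0.1,0,0,0,1,0,0,-0.1,0,0,0,1,0,0,0,0,0,0,1]'>/dev/null;python3 o.py
python3 -m pendant '[0,0,-0.03,0,0,0,1,0,0,0,0,0,0,1]'>/dev/null;python3 o.py
python3 -m pendant '[0,0,-0.03,0,0,0,1,0,0,0,0,0,0,1]'>/dev/null;python3 o.py
python3 -m pendant '[0,0,-0.03,0,0,0,1,0,0,0,0,0,0,1]'>/dev/null;python3 o.py
python3 -m pendant '[0,0,-0.03,0,0,0,1,0,0,0,0,0,0,1]'>/dev/null;python3 o.py; done
```

```text
[ 489.2 -114.2   33.4] F [ 1.  -0.5  0. ] M [ 0.09 -0.19  0.01] t 20.9
[ 488.9 -114.1   33.9] F [ 0.9 -0.  -0.9] M [ 0.09 -0.17 -0.01] t 21.1
[ 488.9 -114.1   34.8] F [-0.5 -0.8 -0.3] M [ 0.12 -0.17  0.06] t 21.2
[ 488.9 -114.1   35.7] F [-0.2 -0.4 -1.2] M [ 0.08 -0.18  0.01] t 21.4
[ 488.9 -114.1   36.6] F [-0.3 -0.1 -0.7] M [ 0.18 -0.23  0.01] t 21.6
```

```bash
for i in 1; do python3 -m pendant '[0,0,-0.03,0,0,0,1,0,0,0,0,0,0,1]'>/dev/null;python3 o.py
python3 -m pendant '[0,0,-0.03,0,0,0,1,0,0,0,0,0,0,1]'>/dev/null;python3 o.py
python3 -m pendant '[0,0,-0.03,0,0,0,1,0,0,0,0,0,0,1]'>/dev/null;python3 o.py
python3 -m pendant '[0,0,-0.03,0,0,0,1,0,0,0,0,0,0,1]'>/dev/null;python3 o.py; done
```

```text
[ 488.9 -114.1   37.6] F [ 0.3 -0.2 -1.6] M [ 0.09 -0.14 -0.05] t 21.9
[ 488.8 -114.    38.4] F [ 0.5 -0.5 -1. ] M [ 0.09 -0.17 -0.01] t 22.1
[ 488.7 -114.    39.1] F [ 0.   0.6 -2.1] M [ 0.09 -0.01 -0.01] t 22.2
[ 488.5 -113.9   40. ] F [ 0.2  0.6 -2.7] M [0.2  0.15 0.05] t 22.4
```

Roof felt at TCP z≈38.3, so the tray floor is near 28.8, which matches the cameras. I'll go in just below the roof.

```bash
for i in 1; do python3 -m pendant '[0,0,0.09,0,0,0,1,-0.1,0,0,0,0,0,1,-0.1,0,0,0,0,0,1,0,0,0,0,0,0,1]'>/dev/null;python3 o.py
python3 -m pendant '[-0.1,0,0,0,0,0,1,-0.1,0,0,0,0,0,1,0,0,0,0,0,0,1]'>/dev/null;python3 o.py; done
```

```text
[ 495.7 -114.8   37.6] F [ 0.2 -0.1 -0.6] M [ 0.13 -0.18  0.01] t 22.9
[ 501.4 -115.2   37.5] F [-1.  -0.5 -0.8] M [ 0.15 -0.2  -0.05] t 23.1
```

```bash
for i in 1; do python3 -m pendant '[-0.1,0,0,0,0,0,1,-0.1,0,0,0,0,0,1,0,0,0,0,0,0,1]'>/dev/null;python3 o.py
python3 -m pendant '[-0.1,0,0,0,0,0,1,-0.1,0,0,0,0,0,1,0,0,0,0,0,0,1]'>/dev/null;python3 o.py
python3 -m pendant '[-0.1,0,0,0,0,0,1,-0.1,0,0,0,0,0,1,0,0,0,0,0,0,1]'>/dev/null;python3 o.py; done
```

```text
[ 507.3 -115.7   37.5] F [-0.3  0.2 -1. ] M [ 0.08 -0.19  0.04] t 23.4
[ 513.3 -116.2   37.5] F [-0.3 -0.7 -0.4] M [ 0.13 -0.22 -0.03] t 23.8
[ 519.2 -116.8   37.5] F [ 0.4 -0.7 -0.7] M [ 0.1  -0.18 -0.02] t 24.1
```

```bash
for i in 1; do python3 -m pendant '[0,0,0.05,0,0,0,1,0,0,0.05,0,0,0,1,0,0,0,0,0,0,1]'>/dev/null;python3 o.py
python3 -m pendant '[0,0,0.05,0,0,0,1,0,0,0,0,0,0,1]'>/dev/null;python3 o.py
python3 -m pendant '[0,0,0.05,0,0,0,1,0,0,0,0,0,0,1]'>/dev/null;python3 o.py
python3 -m pendant '[0,0,0.03,0,0,0,1,0,0,0,0,0,0,1]'>/dev/null;python3 o.py
python3 -m pendant '[0,0,0.03,0,0,0,1,0,0,0,0,0,0,1]'>/dev/null;python3 o.py; done
```

```text
[ 518.4 -116.6   34.1] F [ 0.5 -0.2 -0.5] M [ 0.12 -0.17 -0.04] t 24.4
[ 518.6 -116.6   32.7] F [-0.5 -0.1 -0.6] M [ 0.09 -0.16  0.  ] t 24.6
[ 518.6 -116.6   31.2] F [-0.7  0.2 -0.7] M [ 0.1  -0.21  0.04] t 24.8
[ 518.7 -116.6   30.4] F [-1.3 -0.   0.3] M [ 0.08 -0.17 -0.  ] t 24.9
[ 518.7 -116.7   29.5] F [ 0.1  0.3 -1.3] M [ 0.14 -0.13 -0.02] t 25.1
```

```bash
for i in 1; do python3 -m pendant '[0,0,0.03,0,0,0,1,0,0,0,0,0,0,1]'>/dev/null;python3 o.py
python3 -m pendant '[0,0,0.03,0,0,0,1,0,0,0,0,0,0,1]'>/dev/null;python3 o.py
python3 -m pendant '[0,0,0.03,0,0,0,1,0,0,0,0,0,0,1]'>/dev/null;python3 o.py; done
```

```text
[ 518.7 -116.6   28.6] F [ 0.4  0.2 -0.5] M [ 0.14 -0.22  0.  ] t 25.4
[ 518.8 -116.7   27.8] F [-0.3  0.7 -0.2] M [ 0.12 -0.22 -0.  ] t 25.6
[ 518.8 -116.7   27. ] F [-0.4 -0.3  1.3] M [ 0.08 -0.32 -0.01] t 25.8
```

```bash
for i in 1; do python3 -m pendant '[0.07,0,0,0,0,0,1,0.07,0,0,0,0,0,1,0.07,0,0,0,0,0,1]'>/dev/null;python3 o.py
python3 -m pendant '[0.07,0,0,0,0,0,1,0.07,0,0,0,0,0,1]'>/dev/null;python3 o.py
python3 -m pendant '[0.07,0,0,0,0,0,1,0.07,0,0,0,0,0,1]'>/dev/null;python3 o.py; done
```

```text
[ 513.7 -116.5   27.4] F [5.6 0.2 0.1] M [ 0.03 -1.05  0.04] t 26.1
[ 509.1 -116.1   27.3] F [ 5.1 -0.7  0.5] M [ 0.03 -1.15 -0.04] t 26.2
[ 504.9 -115.7   27.3] F [ 4.6  0.5 -0.3] M [ 0.04 -1.12  0.02] t 26.4
```

```bash
for i in 1; do python3 -m pendant '[0.1,0,0,0,0,0,1,0.1,0,0,0,0,0,1,0.1,0,0,0,0,0,1,0.1,0,0,0,0,0,1,0.1,0,0,0,0,0,1]'>/dev/null;python3 o.py
python3 -m pendant '[0.1,0,0,0,0,0,1,0.1,0,0,0,0,0,1,0.1,0,0,0,0,0,1,0.1,0,0,0,0,0,1]'>/dev/null;python3 o.py; done
```

```text
[ 489.9 -114.4   27.3] F [ 4.7 -1.6 -0.2] M [-0.01 -1.17 -0.03] t 26.9
[ 478.  -113.4   27.3] F [4.3 0.  0. ] M [-0.03 -1.14 -0.02] t 27.4
```

```bash
for i in 1; do python3 -m pendant '[0.1,0,0,0,0,0,1,0.1,0,0,0,0,0,1,0.1,0,0,0,0,0,1,0.1,0,0,0,0,0,1]'>/dev/null;python3 o.py
python3 -m pendant '[0.04,0,0,0,0,0,1,0.04,0,0,0,0,0,1]'>/dev/null;python3 o.py
python3 -m pendant '[0.04,0,0,0,0,0,1,0.04,0,0,0,0,0,1]'>/dev/null;python3 o.py
python3 -m pendant '[0.04,0,0,0,0,0,1,0.04,0,0,0,0,0,1]'>/dev/null;python3 o.py; done
```

```text
[ 466.  -112.3   27.3] F [ 6.  -0.3  0.2] M [ 0.   -1.1  -0.02] t 27.8
[ 463.6 -112.1   27.2] F [ 4.4 -1.5 -0.6] M [ 0.03 -1.16 -0.07] t 27.9
[ 461.3 -111.9   27.3] F [ 5.1 -0.5 -0.4] M [-0.04 -1.2  -0.01] t 28.1
[ 458.8 -111.7   27.2] F [ 6.  -0.1 -0.6] M [ 0.02 -1.15  0.  ] t 28.4
```

```bash
cat >> o.py <<'E'
import sys
sys.exit(1 if o['contact_force'][0]>8 or o['moment'][1]<-1.6 else 0)
E
python3 -m pendant '[0.035,0,0,0,0,0,1,0.035,0,0,0,0,0,1]'>/dev/null;python3 o.py &&
python3 -m pendant '[0.035,0,0,0,0,0,1,0.035,0,0,0,0,0,1]'>/dev/null;python3 o.py &&
python3 -m pendant '[0.035,0,0,0,0,0,1,0.035,0,0,0,0,0,1]'>/dev/null&&python3 o.py &&
python3 -m pendant '[0.035,0,0,0,0,0,1,0.035,0,0,0,0,0,1]'>/dev/null&&python3 o.py &&
python3 -m pendant '[0.035,0,0,0,0,0,1,0.035,0,0,0,0,0,1]'>/dev/null&&python3 o.py &&
python3 -m pendant '[0.035,0,0,0,0,0,1,0.035,0,0,0,0,0,1]'>/dev/null&&python3 o.py
```

```text
[ 456.8 -111.5   27.2] F [ 5.1  0.1 -0.2] M [-0.02 -1.19  0.02] t 28.6
[ 454.7 -111.3   27.2] F [ 5.3  0.6 -0.2] M [-0.   -1.21 -0.02] t 28.8
[ 452.6 -111.2   27.2] F [ 5.3 -0.7 -0.2] M [ 0.04 -1.18  0.  ] t 28.9
[ 450.5 -111.    27.2] F [ 5.8  0.4 -0. ] M [-0.01 -1.2   0.  ] t 29.1
[ 448.4 -110.8   27.2] F [ 5.2 -0.2 -0.3] M [ 0.02 -1.15  0.03] t 29.4
[ 446.3 -110.6   27.2] F [ 5.  -0.8  0.1] M [ 0.   -1.13  0.04] t 29.6
```

```bash
python3 -m pendant '[0.035,0,0,0,0,0,1,0.035,0,0,0,0,0,1]'>/dev/null&&python3 o.py &&
python3 -m pendant '[0.035,0,0,0,0,0,1,0.035,0,0,0,0,0,1]'>/dev/null&&python3 o.py &&
python3 -m pendant '[0.035,0,0,0,0,0,1,0.035,0,0,0,0,0,1]'>/dev/null&&python3 o.py &&
python3 -m pendant '[0.035,0,0,0,0,0,1,0.035,0,0,0,0,0,1]'>/dev/null&&python3 o.py &&
python3 -m pendant '[0.035,0,0,0,0,0,1,0.035,0,0,0,0,0,1]'>/dev/null&&python3 o.py &&
python3 -m pendant '[0.035,0,0,0,0,0,1,0.035,0,0,0,0,0,1]'>/dev/null&&python3 o.py&&
python3 -m pendant '[0.035,0,0,0,0,0,1,0.035,0,0,0,0,0,1]'>/dev/null&&python3 o.py&&
python3 -m pendant '[0.035,0,0,0,0,0,1,0.035,0,0,0,0,0,1]'>/dev/null&&python3 o.py
```

```text
[ 444.2 -110.4   27.2] F [ 6.2 -0.1 -0.2] M [ 0.07 -1.17 -0.02] t 29.8
[ 442.1 -110.3   27.2] F [ 4.6 -1.  -0.1] M [-0.01 -1.19 -0.04] t 29.9
[ 440.1 -110.1   27.2] F [ 4.9 -0.6  0.2] M [ 0.03 -1.18 -0.02] t 30.1
[ 438.  -109.9   27.2] F [ 5.2 -0.6 -0.1] M [ 0.02 -1.14 -0.04] t 30.4
[ 435.9 -109.7   27.2] F [ 5.2 -0.6  1.2] M [ 0.01 -1.15 -0.06] t 30.6
[ 433.7 -109.5   27.2] F [ 3.5 -0.2 -0.2] M [-0.03 -0.96  0.01] t 30.8
[ 431.7 -109.3   27.2] F [ 7.4 -0.4  0.1] M [ 0.05 -1.54  0.05] t 30.9
[ 431.3 -109.7   27.5] F [12.  -1.  -2.2] M [ 0.08 -2.15  0.12] t 31.1
```

Catch felt: the pull eased at TCP x≈433, then jumped to 12 N. I'll free the hook forward, lift it and back away.

```bash
python3 -m pendant '[-0.1,0,0,0,0,0,1,-0.08,0,0,0,0,0,1,0,0,0,0,0,0,1]'>/dev/null&&python3 o.py &&
python3 -m pendant '[0,0,-0.1,0,0,0,1,0,0,-0.15,0,0,0,1,0,0,-0.25,0,0,0,1]'>/dev/null&&python3 o.py && python3 -m pendant '[0,0,-0.3,0,0,0,1,0.5,0,-0.2,0,0,0,1,0.5,0,-0.6,0,0,0,1,0,0,-0.9,0,0,0,1,0,0,-0.9,0,0,0,1,0,0,-0.7,0,0,0,1,0,0,0,0,0,0,1]'
python3 - <<'E'
from h import *
np.set_printoptions(precision=1,suppress=True)
snap('scene','scene6.png')
a=cv2.imread('pics/scene6.png')[110:290,180:420]
cv2.imwrite('pics/c6.png',cv2.resize(a,(800,600),interpolation=cv2.INTER_CUBIC))
E
```

```text
[ 433.4 -109.    26.6] F [0.3 0.5 0.6] M [ 0.17 -0.43  0.05] t 31.4
[ 433.4 -109.    41.9] F [ 0.7 -0.3 -1.1] M [ 0.1  -0.18 -0.  ] t 31.8
time: 32.45
tool_pos: [405.7, -107.4, 153.0]
tcp_rot: [-3.139, 0.006, 3.055]
contact_force: [-0.3, -0.3, -0.9]
grip_width: 22.0
finger_force: 30.0
```

View pics/c6.png

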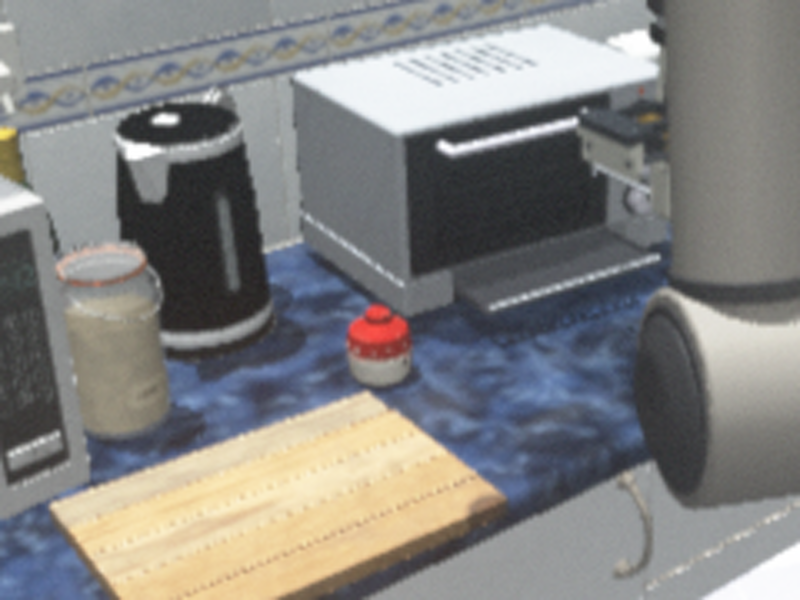

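The tray is out, its edge at crop (490,305)-(660,258), and the timer is undisturbed. I'll take the hook back to the board.

```bash
python3 -m pendant '[0.064,0.94,0,0,0,0,1,0.064,0.94,0,0,0,0,1,0.064,0.94,0,0,0,0,1,0.064,0.94,0,0,0,0,1,0.064,0.94,0,0,0,0,1,0.064,0.94,0,0,0,0,1,0.064,0.94,0,0,0,0,1,0.064,0.94,0,0,0,0,1,0.064,0.94,0,0,0,0,1,0.064,0.94,0,0,0,0,1,0.064,0.94,0,0,0,0,1,0.064,0.94,0,0,0,0,1]' >/dev/null
python3 -m pendant '[0.064,0.94,0,0,0,0,1,0.064,0.94,0,0,0,0,1,0.064,0.94,0,0,0,0,1,0,0,0,0,0,1,1,0,0,0,0,0,1,1,0,0,0,0,0,1,1,0,0,0,0,0,1,1,0,0,0,0,0,1,1,0,0,0,0,0,1,1,0,0,0,0,0,1,1,0,0,0,0,0,1,1,0,0,0,0,0,1,1]'
python3 -m pendant '[0,0,0,0,0,1,1,0,0,0,0,0,1,1,0,0,0,0,0,1,1,0,0,0,0,0,1,1,0,0,0,0,0,1,1,0,0,0,0,0,1,1,0,0,0,0,0,1,1,0,0,0,0,0,1,1,0,0,0,0,0,1,1,0,0,0,0,0,0.8,1,0,0,0,0,0,0,1]'
```

```text
time: 34.9
tool_pos: [411.4, 316.7, 148.4]
tcp_rot: [-3.139, -0.001, 2.424]
contact_force: [0.2, -0.2, -1.4]
grip_width: 21.4
finger_force: 29.9
time: 36.0
tool_pos: [411.5, 316.8, 148.6]
tcp_rot: [-3.139, 0.001, 1.742]
contact_force: [0.2, 0.3, -1.6]
grip_width: 21.9
finger_force: 30.0
```

Lower 121 mm, then feel for the board.

```bash
python3 -m pendant '[0,0,0.9,0,0,0,1,0,0,0.9,0,0,0,1,0,0,0.9,0,0,0,1,0,0,0.7,0,0,0,1,0,0,0.4,0,0,0,1,0,0,0.15,0,0,0,1,0,0,0,0,0,0,1]'>/dev/null;python3 o.py
python3 -m pendant '[0,0,0.04,0,0,0,1,0,0,0,0,0,0,1]'>/dev/null;python3 o.py
python3 -m pendant '[0,0,0.04,0,0,0,1,0,0,0,0,0,0,1]'>/dev/null;python3 o.py
python3 -m pendant '[0,0,0.03,0,0,0,1,0,0,0,0,0,0,1]'>/dev/null;python3 o.py
```

```text
[412.1 317.1  31.1] F [-0.3  0.2 -1.3] M [-0.02 -0.15 -0.04] t 36.7
[412.7 317.5  31. ] F [ 0.8  0.1 -1.3] M [-0.02 -0.09 -0.02] t 36.9
[412.4 317.3  29.3] F [-0.2 -0.2 -1.3] M [-0.07 -0.13  0.03] t 37.1
[412.2 317.2  28.1] F [0.9 0.2 0.1] M [-0.01 -0.14 -0.03] t 37.3
```

```bash
python3 -m pendant '[0,0,0.04,0,0,0,1,0,0,0.03,0,0,0,1,0,0,0,0,0,0,1]'>/dev/null;python3 o.py
python3 -m pendant '[0,0,0.03,0,0,0,1,0,0,0,0,0,0,1]'>/dev/null;python3 o.py
python3 -m pendant '[0,0,0.03,0,0,0,1,0,0,0,0,0,0,1]'>/dev/null;python3 o.py
```

```text
[412.1 317.1  25.8] F [ 0.6 -0.5 -1.1] M [-0.06 -0.12  0.05] t 37.6
[412.2 317.2  25.1] F [ 0.2  0.3 -0.1] M [ 0.07 -0.03 -0.  ] t 37.8
[412.3 317.1  24.3] F [ 0.3 -2.4  2.7] M [-0.1  -0.11  0.01] t 38.0
```

```bash
python3 -m pendant '[0,0,0,0,0,0,0.3,0,0,0,0,0,0,0,0,0,0,0,0,0,-0.3,0,0,0,0,0,0,-0.3,0,0,0,0,0,0,-0.3,0,0,-0.2,0,0,0,-0.3,0,0,-0.5,0,0,0,-0.3,0,0,-0.9,0,0,0,-0.3,0,0,-0.9,0,0,0,-0.3,0,0,-0.9,0,0,0,-0.3,0,0,-0.9,0,0,0,-0.3,0,0,0,0,0,0,-0.3]'
python3 - <<'E'
from h import *
snap('scene','scene7.png')
for t in('pick','hook','bead','slot'):print(t,[(np.round(x['location'],1),round(x['score'],2)) for x in pinpoint('scene',t)[:1]])
a=cv2.imread('pics/scene7.png')[110:320,180:420]
cv2.imwrite('pics/c7.png',cv2.resize(a,(680,595),interpolation=cv2.INTER_CUBIC))
E
```

```text
time: 39.2
tool_pos: [414.0, 318.3, 157.2]
tcp_rot: [3.134, -0.002, 1.743]
contact_force: [0.2, -0.6, 1.1]
grip_width: 59.7
finger_force: 0.0
pick [(array([260.3, 268.6]), 0.85)]
hook [(array([297.7, 243.1]), 0.77)]
bead [(array([354. , 194.2]), 0.7)]
slot [(array([343.3, 192.2]), 0.67)]
```

View pics/c7.png

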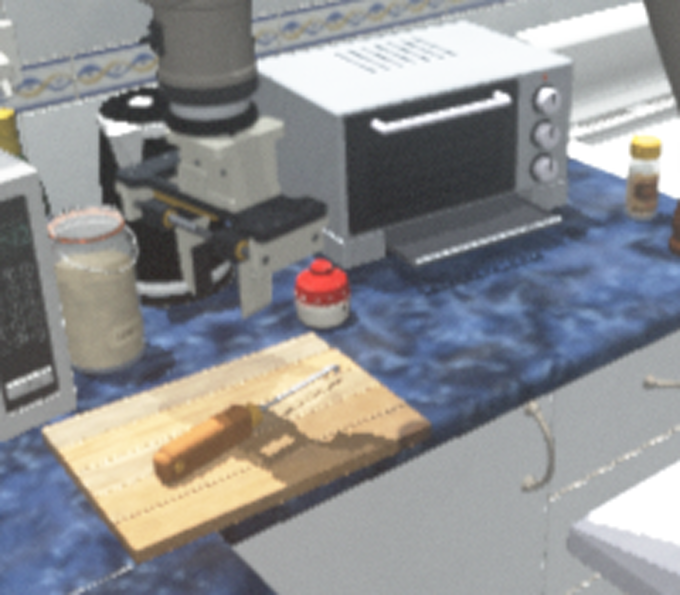

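The pick lies on the board (handle at crop (205,445)), the tray is out with its edge square, the timer and spice jar stand as before, and the gripper is clear. Handing in.

```bash
python3 -c "
from h import *
print(atz('scene',[354,194.2],34))
print(close_job())"
```

```text
[ 549.43704615 -120.89891734   34.        ]
the job is handed in; nothing more can be done
None
```

The tray was drawn out by the hook to its catch, with the bead about 6 cm out by camera estimate and a pull reading of 12 N when it stopped. The hook is back on the board and the job is handed in; the verdict was not shown.

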